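Unlatch the snack caddy and lift it out of its dock

TASK

The two-jar snack caddy on the stall counter has to come off its dock so that the dock can be wiped: slide the dock's latch fully open, then take the caddy by its grip bar, lift it straight up at least 10 cm above its seat and keep it steady and level over the dock with both jars in it. Finish while holding it there, without putting it down or letting go; leave the latch open and everything else where it stands, and do not tip the caddy on the way.

Things in the scene. Friction and masses are not known exactly. Their poses are not given: they have to be found in the camera images.
- dock: Fixed plywood dock, plate 15 mm thick, x -150 to 75 mm, y +-125 mm. Origin: underside, below the seat's centre. Rim round the caddy, top at 23 mm, 3 mm play. At x = -120 mm, along y, the latch's aluminium track, 40 mm wide, top at 27 mm, end stops at y = +-62 mm, 36 mm high. Stands on the robot's left or right, turned up to 29 degrees; x points away from the robot.
- latch (a joint): Slide latch on the dock, in m: 0 shut, 0.070 fully open at its stop; starts 0 to 0.012. Opens along the dock's +y with about 2 N and stays where left. Its steel tongue (24 mm wide, from knob towards caddy) lies 3 mm above the caddy's lug, so the caddy cannot be lifted until the latch is past about 0.03.
- latch_top (a point): Centre of the top of the latch's black knob, 76 mm above the counter: upright block 30 mm (dock x) by 20 mm (dock y, along the track), 48 mm tall; the tongue's top is 40 mm below this point. At dock x = -120 mm, dock y = -35 mm + the joint value.
- caddy: Loose wooden caddy with two jars, 0.45 to 0.8 kg in all: open tray 92 (x) x 212 (y) x 32 mm high, posts at its y ends and a grip bar between them. Origin: centre of its underside, 15 mm above the counter in the dock; its axes are then the dock's. A steel lug (22 x 24 x 10 mm) sticks out of its -x side at y = -35 mm.
- caddy_grip (a point): Centre of the caddy's grip bar, 149 mm above the caddy's underside: bar 14 mm wide (caddy x), 18 mm tall, 206 mm long (along caddy y), with about 45 mm of free space beneath it above the jars.
- jar_left: Small lidded snack jar, 68 mm across, 88 mm tall, loose in the +y pocket of the caddy's tray. Origin at the centre of its underside.
- jar_right: The same jar in the -y pocket.
- crate: Fixed open wooden crate of upright cracker rolls, 180 x 220 mm, 110 mm tall, on the other side from the dock. Not part of the job. Origin at the centre of its underside.
- roll: Bystander, loose: upright round roll of wrapped crackers, 60 mm across, 110 mm tall, standing between the two larger pieces. Origin at its underside. Leave alone.
- tin: Bystander, loose: small flat metal box, 70 x 45 x 28 mm, near the robot, long side along its x. Origin at its underside. Leave alone.
- big_jar: Bystander, loose: large lidded snack jar, 100 mm across, 160 mm tall, at the left of the counter. Origin at its underside. Leave alone.
- bottle: Bystander, loose: drinks bottle, 66 mm across, 200 mm tall, at the right of the counter. Origin at its underside. Leave alone.
- spatula: Bystander, loose: spatula lying flat, 240 mm long (along its x), at the left front. Origin at its underside, about mid-length. Leave alone.
Not all that is in view belongs to the job. What is shaped like the caddy but turquoise is not meant.

How it is judged:
By the outcome, as a careful person would: the job done as asked, in the order asked, and still so for the second after the job is handed in, while the arm keeps its last pose, push and grip.
It also fails if it takes over 48 s, if anything falls off the work surface, if the arm or the gripper's body presses on something with over 40 N, if the wrist force passes 120 N, or if a joint passes its speed limit or range.

ROBOT

A 6-joint arm with a two-finger parallel gripper is mounted at the origin on the work surface. World frame = base frame: x ahead of the robot, y to its left, z up, the work surface at z = 0. Lengths are in m, angles in rad, forces in N, time in s.
With the tool pointing down it reaches from about 0.35 to 0.775 m from the base axis. Payload 7.3 kg.
Tool frame: the origin (TCP) lies midway between the tips of the shut fingers; the grasp point (between the pads) lies 19 mm behind it (robot.grasp_offset is the z of the grasp point in the tool frame, in m); z points along the fingers, y is the direction in which the jaws open and shut (so a half turn about z gives the same grasp; the last joint's range is limited). The gripper opens to 92 mm and grips with 3 to 60 N. Pads are 19 mm wide; open, the fingers measure 130 mm over their backs; the gripper's body (75 mm by 190 mm) begins 47 mm behind the grasp point.
Start: joints at [1.081, 0.342, 1.524, -0, 1.275, -0.146], TCP at [0.177, 0.494, 0.227] pointing down, gripper open.
Joint ranges: [-2.53, 2.53], [-0.77, 2.02], [0.04, 2.7], [-1, 4.14], [0.28, 2.66], [-3.11, 3.11]. Speed limits (rad/s): [2.57, 2.57, 3.14, 3.14, 3.14, 3.14].

INTERFACE

Orientations are given as [roll, pitch, yaw] about the fixed x, y, z axes, in that order (R = Rz(yaw) Ry(pitch) Rx(roll)).
In Python, from cell import observe, imaging, workorder, robot gives the robot as it stands. The module is installed in compiled form; this text tells all that it offers.
- The arm moves only by the tool send_rows, never from a script. Its argument "series" is a list of rows, each a list of 7 numbers: the shift along the tool's x, y, z in m, then the turn, a rotation vector about the tool's x, y, z in rad, then the closure, from 0 (fully open) to 1 (shut). A call has 1 to 5 rows; each row shifts and turns the commanded pose from where the row before left it, along the tool's axes as they then stand; what a row does not reach is not made up. A row lasts 1/12 s, in which the tool goes at most 41.7 mm and 7.16 degrees, less where a joint would pass 70% of its speed; a pose out of reach is approached as far as the arm can. A call is refused whole if a number of a shift passes 0.0417 or a number of a turn 0.125, either way. A call with a gripper value outside its range is refused whole. The fingers move at their own pace and stop on an object; "newtons" is the grip in N (left out, the last holds). Time passes only in rows, so rows that do not move let the fingers close. It gives the time, the measured TCP pose, the force and the opening at its end, in the units of the state.
- observe(): the state, without advancing time (a new reading comes with each control period).
- imaging.read_camera(name): name is "scene" or "top" or "wrist"; returns a dict with "color" (400x640x3 uint8, red, green, blue), "range_z" (400x640 float32, m along the optical axis (not along the pixel's ray), 0 where there is no reading), "vfov" (degrees; the focal length in pixels is half the picture's height over the tangent of half this angle, whatever the lens; pixels are square), "cx", "cy" (the principal point, pixels), "T" (4x4, takes a point from camera to world coordinates). Camera axes: x right, y down, z forward; pixel columns grow to the right and rows downward; lengths in m; the calibration is good to about 2 mm. The wrist camera is an equidistant fisheye: a pixel r from the principal point sees the ray r / f radians off the axis. A picture is of the moment at which its call begins.
- workorder.hand_in(): hands the job in, once; it reports no verdict.
The state is a dict: "time": time; "qpos": joint angles; "qvel": joint speeds; "joint_efforts": joint torques, N m; "tool_pos": TCP position; "tool_rot": TCP orientation; "contact_force": force on the tool from outside, world axes, zero at the start; "torque": the same for the moment, N m; "opening": finger opening in m.
Only numpy, scipy, OpenCV 4.12 (cv2) and the standard library are available. Lean on these libraries where they do the work, as an engineer would, in place of code of your own. Each camera call takes 0.05 s, during which the arm holds its last target.

## Working session

There is one attempt and no reset: what is moved stays moved. The work goes in short steps, Python scripts to look and compute and a tool call to move; the robot and the scene stay as the last step left them, time stands still between calls to the robot, and variables do not carry over. Pictures are saved under pics/ and viewed, and the job is handed in when it is done.

Besides the shell and the picture viewer there is one more tool, called after ">>>" as name(argument=value, ...), one argument or row to a line, values as JSON. send_rows: Moves the arm, as the interface text tells. Its arguments: {"type":"object","properties":{"series":{"type":"array","items":{"type":"array","items":{"type":"number"}}},"newtons":{"type":"number"}},"required":["series"]}

```bash
mkdir -p pics; ls
python3 - <<'E'
from cell import observe, imaging, robot
import cv2,numpy as np
print(observe()); print(robot.grasp_offset)
for n in("scene","top"):
    r=imaging.read_camera(n); cv2.imwrite(f"pics/{n}0.png",r["color"][:,:,::-1]); np.savez(f"{n}0.npz",**r); print(n,r["vfov"],r["cx"],r["cy"],r["T"].round(3).tolist())
E
```

```text
pics
{'time': 0.0, 'qpos': array([ 1.08102967e+00,  3.42704124e-01,  1.52501874e+00,  1.74587952e-05,
        1.27540824e+00, -1.46017941e-01]), 'qvel': array([ 2.94040469e-04, -3.45296659e-04,  8.13187022e-04, -7.18296171e-04,
        1.51173040e-03, -2.39523355e-05]), 'joint_efforts': array([-2.57998554e-04, -4.31251216e+01, -2.44212878e+01,  7.19343591e-02,
        5.59485366e-02, -1.47215346e-04]), 'tool_pos': array([0.17672249, 0.49392624, 0.22605402]), 'tool_rot': array([-3.14007300e+00, -2.40360883e-04,  2.79783866e+00]), 'contact_force': array([-1.197104  , -0.21618579,  0.44368885]), 'torque': array([-0.01713794, -0.03535082, -0.02000254]), 'opening': 0.09170015158432933}
-0.0188
scene 49.57159172488819 318.6016322688658 203.4272129277894 [[-0.44, 0.764, -0.471, 1.139], [0.898, 0.38, -0.223, 0.305], [0.009, -0.521, -0.853, 1.336], [0.0, 0.0, 0.0, 1.0]]
top 52.64257533919245 314.89256190651633 196.97666486276393 [[0.024, -0.993, 0.112, 0.283], [-1.0, -0.026, -0.015, 0.008], [0.017, -0.112, -0.994, 1.573], [0.0, 0.0, 0.0, 1.0]]
```

View pics/scene0.png

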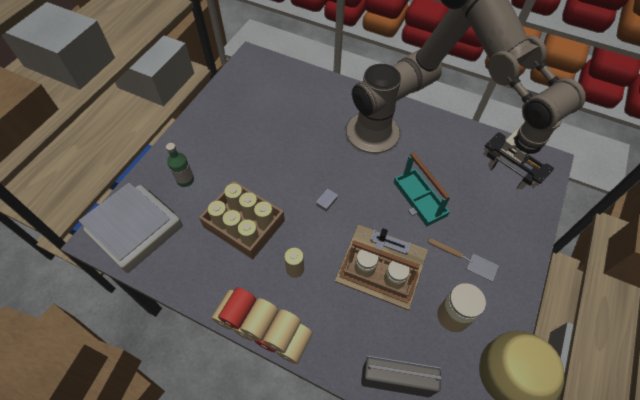

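View pics/top0.png

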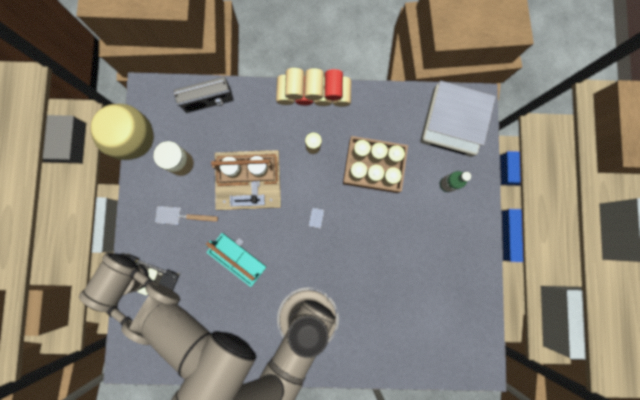

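The scene view shows the wooden caddy with two white-lidded jars on the plywood dock at about (380,265), with the latch at (390,240). The top view has it at (247,170). The turquoise empty look-alike at scene (422,190), top (237,258), is not the one meant. I'll confirm with crops.

```bash
cat > h.py <<'E'
import numpy as np,cv2
def cloud(r):
    z=r["range_z"];H,W=z.shape;f=H/2/np.tan(np.radians(float(r["vfov"]))/2)
    u,v=np.meshgrid(np.arange(W),np.arange(H))
    P=np.stack([(u-r["cx"])/f*z,(v-r["cy"])/f*z,z],-1)
    P=P@r["T"][:3,:3].T+r["T"][:3,3]; P[z==0]=np.nan
    return P
E
python3 - <<'E'
from h import *
a=np.load("scene0.npz");b=np.load("top0.npz")
A=cv2.resize(a["color"][215:310,330:440],(550,475),interpolation=cv2.INTER_CUBIC)
B=cv2.resize(b["color"][140:220,200:295],(570,480),interpolation=cv2.INTER_CUBIC)
cv2.imwrite("pics/c1.png",A[:,:,::-1]);cv2.imwrite("pics/c2.png",B[:,:,::-1])
for n,r in(("scene",a),("top",b)):
    P=cloud(r)
    for u,v in ([(380,265),(387,240),(405,243),(384,233),(375,253),(372,258)] if n=="scene" else [(247,170),(258,200),(240,200),(253,201),(247,161),(230,161)]):
        print(n,u,v,P[v,u].round(3))
E
```

```text
scene 380 265 [0.535 0.247 0.021]
scene 387 240 [0.442 0.234 0.026]
scene 405 243 [0.425 0.292 0.025]
scene 384 233 [0.45  0.219 0.077]
scene 375 253 [0.571 0.225 0.164]
scene 372 258 [0.566 0.22  0.111]
top 247 170 [0.557 0.251 0.023]
top 258 200 [0.441 0.204 0.026]
top 240 200 [0.438 0.271 0.031]
top 253 201 [0.431 0.215 0.079]
top 247 161 [0.561 0.228 0.177]
top 230 161 [0.559 0.287 0.181]
```

View pics/c1.png

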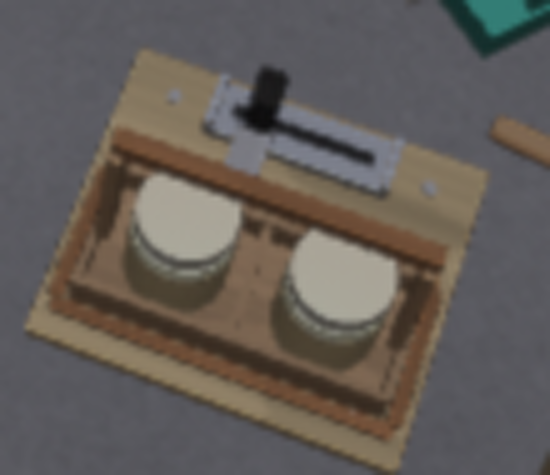

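View pics/c2.png

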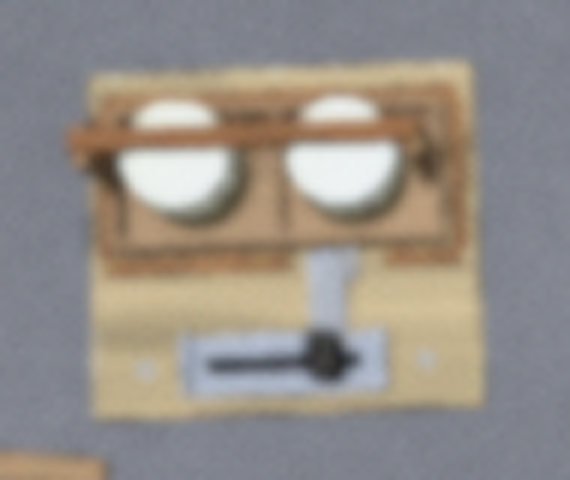

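The crops confirm it: wooden bar, two white-lidded jars, and a black knob at scene (384,233) with its tongue running to the caddy. Next I fit the dock pose.

Run:
```python
from h import *
for n in("scene","top"):
    r=np.load(n+"0.npz");P=cloud(r);c=r["color"].astype(int)
    reg=(P[...,0]>.35)&(P[...,0]<.66)&(P[...,1]>.09)&(P[...,1]<.37)
    bar=reg&(P[...,2]>.15)&(P[...,2]<.185)&(P[...,0]>.49)
    q=P[bar];ctr=cv2.minAreaRect(q[:,:2].astype(np.float32));print(n,"bar",len(q),np.median(q,0).round(4),ctr, q.min(0).round(3),q.max(0).round(3))
    v=np.linalg.svd(q[:,:2]-q[:,:2].mean(0))[2][0];print(" yaw",np.degrees(np.arctan2(-v[0]*np.sign(v[1]),abs(v[1]))),"mean",q.mean(0))
    kn=reg&(P[...,2]>.045)&(P[...,2]<.09)&(P[...,0]<.48); q=P[kn]; print(" knob",len(q),np.median(q,0),q.min(0),q.max(0))
    t=q[q[:,2]>.07]; print(" knobtop",len(t),t.mean(0),cv2.minAreaRect(t[:,:2].astype(np.float32)))
    d=reg&(P[...,2]>.008)&(P[...,2]<.03); q=P[d]; print(" dock",len(q),cv2.minAreaRect(q[:,:2].astype(np.float32)))
```

```text
scene bar 452 [0.567  0.2555 0.1714] ((0.5664196610450745, 0.2529025077819824), (0.021738359704613686, 0.20603018999099731), 3.7019176483154297) [0.551 0.15  0.15 ] [0.583 0.356 0.181]
 yaw 3.6544942621304526 mean [0.56692727 0.25459553 0.17004361]
 knob 75 [0.45476141 0.21657937 0.07366328] [0.43094746 0.20573109 0.04513918] [0.46366437 0.22586677 0.08134752]
 knobtop 48 [0.44771721 0.21591737 0.07556111] ((0.4467576742172241, 0.21571394801139832), (0.030884593725204468, 0.01943895034492016), 5.54139518737793)
 dock 2523 ((0.5063158869743347, 0.2317133992910385), (0.3062390387058258, 0.27638813853263855), 0.021679846569895744)
top bar 283 [0.5593 0.2529 0.1727] ((0.5608945488929749, 0.2539893686771393), (0.0224964190274477, 0.2042015939950943), 3.475916862487793) [0.544 0.152 0.151] [0.578 0.355 0.182]
 yaw 3.84280585807661 mean [0.55946572 0.25132108 0.17156351]
 knob 52 [0.44140787 0.21495263 0.07616587] [0.42799252 0.18190544 0.04504405] [0.45811804 0.30634569 0.0828626 ]
 knobtop 40 [0.44289824 0.21581149 0.07692739] ((0.44307446479797363, 0.21583440899848938), (0.03035755828022957, 0.01573241502046585), 1.522715449333191)
 dock 2299 ((0.50419020652771, 0.23054003715515137), (0.27875441312789917, 0.3056713938713074), 89.8994140625)
```

Dock yaw is about 3.7°, bar centre about (0.563, 0.2535), knob about (0.4455, 0.216). From those two the latch sits at about 0.005, and the geometry agrees with the given sizes to about 1 mm. I turn first, so that tool y lies along dock +y, and then move over the knob.

>>> send_rows(
  series=[
    [0,0,0,0,0,-0.102,0],
    [0,0,0,0,0,-0.102,0],
    [0,0,0,0,0,-0.102,0],
    [0,0,0,0,0,-0.102,0],
    [-0.01,-0.012,0,0,0,0,0],
  ],
)

```text
time: 0.52
tool_pos: [0.1865, 0.4838, 0.2263]
tool_rot: [3.141, -0.001, -3.07]
contact_force: [0.9, 0.2, -0.7]
opening: 0.0917
```

>>> send_rows(
  series=[
    [-0.024,-0.028,0,0,0,0,0],
    [-0.024,-0.028,0,0,0,0,0],
    [-0.024,-0.028,0,0,0,0,0],
    [-0.024,-0.028,0,0,0,0,0],
    [-0.024,-0.028,0,0,0,0,0],
  ],
)

```text
time: 0.93
tool_pos: [0.3171, 0.3495, 0.2265]
tool_rot: [-3.141, -0.0, -3.077]
contact_force: [1.0, 1.2, -0.4]
opening: 0.0919
```

>>> send_rows(
  series=[
    [-0.024,-0.028,0,0,0,0,0],
    [-0.024,-0.028,0,0,0,0,0],
    [-0.024,-0.028,0,0,0,0,0],
    [-0.024,-0.028,0,0,0,0,0],
    [-0.024,-0.028,0,0,0,0,0],
  ],
)

```text
time: 1.35
tool_pos: [0.446, 0.2173, 0.2265]
tool_rot: [3.142, -0.0, -3.078]
contact_force: [0.6, 1.3, 0.5]
opening: 0.0921
```

Run:
```python
from cell import observe, imaging
from h import *
r=imaging.read_camera("wrist");np.savez("wrist1.npz",**r);cv2.imwrite("pics/w1.png",r["color"][:,:,::-1])
print(r["vfov"],r["cx"],r["cy"],r["T"].round(3).tolist(),observe()["tool_pos"])
```

```text
65.70646984690485 316.2585944756561 199.43986943336262 [[-0.065, 0.956, 0.285, 0.369], [0.998, 0.062, 0.019, 0.212], [0.001, 0.286, -0.958, 0.385], [0.0, 0.0, 0.0, 1.0]] [0.45051158 0.21310775 0.22638501]
```

View pics/w1.png

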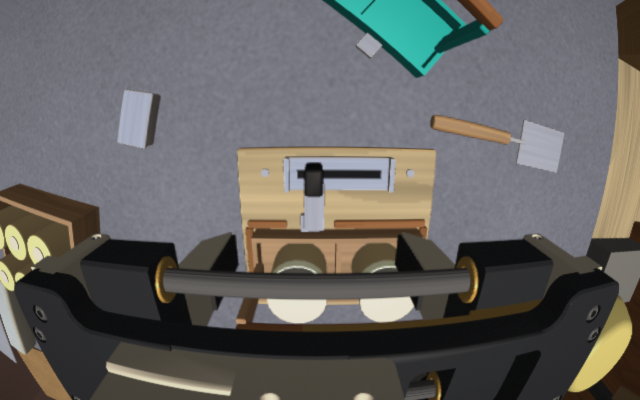

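```bash
cat >> h.py <<'E'
def fish(r):
    z=r["range_z"];H,W=z.shape;f=H/2/np.tan(np.radians(float(r["vfov"]))/2)
    u,v=np.meshgrid(np.arange(W)-r["cx"],np.arange(H)-r["cy"]);rr=np.hypot(u,v)+1e-9;t=np.tan(rr/f)/rr
    P=np.stack([u*t*z,v*t*z,z],-1)@r["T"][:3,:3].T+r["T"][:3,3];P[z==0]=np.nan;return P
E
python3 - <<'E'
from h import *
P=fish(np.load("wrist1.npz"))
q=P[155:240,290:335].reshape(-1,3);t=q[(q[:,2]>.07)&(q[:,2]<.085)];print(len(t),t.mean(0),cv2.minAreaRect(t[:,:2].astype(np.float32)))
for u,v in((245,155),(430,155),(314,215),(292,165),(390,165),(300,30)):print(P[v,u].round(4))
E
```

```text
522 [0.44228968 0.21398792 0.07543965] ((0.44320857524871826, 0.2137395739555359), (0.029913170263171196, 0.018747197464108467), 3.778381824493408)
[0.4276 0.1289 0.0151]
[0.4111 0.3582 0.0159]
[0.4912 0.2176 0.0378]
[0.4346 0.1882 0.0281]
[0.4252 0.3022 0.0353]
[ 0.2685  0.186  -0.0009]
```

The wrist view shows the knob at (314,180), which gives (0.444, 0.2145, top 0.0755). I descend on it.

>>> send_rows(
  series=[
    [0.006,0.001,0.036,0,0,0,0],
    [0,0,0.036,0,0,0,0],
    [0,0,0.036,0,0,0,0],
    [0,0,0.036,0,0,0,0],
    [0,0,0.035,0,0,0,0],
  ],
)

```text
time: 1.82
tool_pos: [0.4386, 0.2195, 0.046]
tool_rot: [3.142, -0.0, -3.078]
contact_force: [1.5, 0.2, -1.0]
opening: 0.0917
```

>>> send_rows(
  series=[
    [0,0,0,0,0,0,0.4],
    [0,0,0,0,0,0,0.7],
    [0,0,0,0,0,0,1],
    [0,0,0,0,0,0,1],
    [0,0,0,0,0,0,1],
  ],
  newtons=12,
)

```text
time: 2.23
tool_pos: [0.4405, 0.2201, 0.0499]
tool_rot: [3.141, 0.004, -3.077]
contact_force: [-1.2, -0.4, 0.1]
opening: 0.0631
```

>>> send_rows(
  series=[
    [0,0,0,0,0,0,1],
    [0,0,0,0,0,0,1],
    [0,0,0,0,0,0,1],
    [0,0,0,0,0,0,1],
    [0,0,0,0,0,0,1],
  ],
)

```text
time: 2.65
tool_pos: [0.4392, 0.2195, 0.0479]
tool_rot: [-3.142, 0.0, -3.077]
contact_force: [0.6, -2.3, 1.3]
opening: 0.0296
```

>>> send_rows(
  series=[
    [0,0,0,0,0,0,1],
    [0,0,0,0,0,0,1],
    [0,0,0,0,0,0,1],
    [0,0,0,0,0,0,1],
  ],
)

```text
time: 2.98
tool_pos: [0.4392, 0.2194, 0.0478]
tool_rot: [-3.141, 0.0, -3.077]
contact_force: [-0.9, -2.2, 1.9]
opening: 0.0199
```

Run:
```python
from cell import observe, imaging
from h import *
r=imaging.read_camera("wrist");np.savez("wrist2.npz",**r);cv2.imwrite("pics/w2.png",r["color"][:,:,::-1])
print(observe())
```

```text
{'time': 3.0333, 'qpos': array([ 3.07290171e-01,  5.08855938e-01,  1.83799189e+00, -6.53085790e-05,
        7.94645817e-01, -1.32772369e+00]), 'qvel': array([-5.37147232e-04, -1.43556286e-03, -2.50866797e-04,  1.04590652e-03,
       -7.36493287e-04,  9.83082233e-05]), 'joint_efforts': array([ 8.06820262e-01, -4.25790703e+01, -1.64587802e+01,  4.40426683e-01,
       -1.60219548e-01,  3.27938364e-02]), 'tool_pos': array([0.4391613 , 0.21950357, 0.04780111]), 'tool_rot': array([-3.14157124e+00,  1.07311279e-04, -3.07732937e+00]), 'contact_force': array([ 0.51956038, -1.85299028,  2.24773108]), 'torque': array([-0.30437831, -0.004834  ,  0.00112214]), 'opening': 0.01966669675980609}
```

View pics/w2.png

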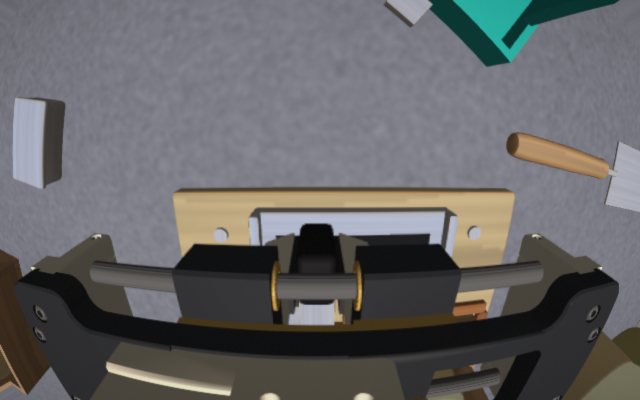

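The knob is held: opening is 20 mm, its width. I drag it along +y.

>>> send_rows(
  series=[
    [0,0.01,0,0,0,0,1],
    [0,0.012,0,0,0,0,1],
    [0,0.012,0,0,0,0,1],
    [0,0.01,0,0,0,0,1],
    [0,0.008,0,0,0,0,1],
  ],
)

```text
time: 3.45
tool_pos: [0.4356, 0.2732, 0.0478]
tool_rot: [3.141, 0.0, -3.076]
contact_force: [-0.2, -2.4, 4.5]
opening: 0.0201
```

>>> send_rows(
  series=[
    [0,0.004,0,0,0,0,1],
    [0,0.003,0,0,0,0,1],
    [0,0.002,0,0,0,0,1],
    [0,0,0,0,0,0,1],
    [0,0,0,0,0,0,1],
  ],
)

```text
time: 3.87
tool_pos: [0.4352, 0.2788, 0.0478]
tool_rot: [-3.139, -0.001, -3.077]
contact_force: [0.8, -10.8, 5.9]
opening: 0.0198
```

>>> send_rows(
  series=[
    [0,0.002,0,0,0,0,1],
    [0,0.002,0,0,0,0,1],
    [0,0,0,0,0,0,1],
    [0,0,0,0,0,0,1],
  ],
  newtons=20,
)

```text
time: 4.2
tool_pos: [0.4351, 0.2792, 0.0477]
tool_rot: [-3.133, -0.002, -3.076]
contact_force: [3.0, -29.1, 10.9]
opening: 0.0198
```

It is at a hard stop: the force rises and the knob no longer moves. I ease off most of the push and release.

>>> send_rows(
  series=[
    [0,-0.003,0,0,0,0,1],
    [0,0,0,0,0,0,1],
    [0,0,0,0,0,0,0],
    [0,0,0,0,0,0,0],
    [0,0,0,0,0,0,0],
  ],
)

```text
time: 4.62
tool_pos: [0.4351, 0.2817, 0.0475]
tool_rot: [3.141, -0.0, -3.078]
contact_force: [0.0, 1.4, -1.1]
opening: 0.0352
```

>>> send_rows(
  series=[
    [0,0,0,0,0,0,0],
    [0,0,0,0,0,0,0],
    [0,0,0,0,0,0,0],
    [0,0,0,0,0,0,0],
    [0,0,0,0,0,0,0],
  ],
)

```text
time: 5.03
tool_pos: [0.4351, 0.2816, 0.0477]
tool_rot: [3.141, 0.0, -3.077]
contact_force: [-0.0, -0.3, 0.8]
opening: 0.0686
```

>>> send_rows(
  series=[
    [0,0,-0.02,0,0,0,0],
    [0,0,-0.04,0,0,0,0],
    [0,0,-0.04,0,0,0,0],
    [0,0,-0.04,0,0,0,0],
    [0,0,-0.03,0,0,0,0],
  ],
)

```text
time: 5.45
tool_pos: [0.4355, 0.2817, 0.2212]
tool_rot: [3.14, 0.003, -3.077]
contact_force: [0.9, 1.1, 1.0]
opening: 0.0916
```

>>> send_rows(
  series=[
    [0,0,0,0,0,0,0],
    [0,0,0,0,0,0,0],
    [0,0,0,0,0,0,0],
    [0,0,0,0,0,0,0],
  ],
)

```text
time: 5.78
tool_pos: [0.4343, 0.2811, 0.2161]
tool_rot: [-3.141, -0.003, -3.077]
contact_force: [0.4, 0.0, -0.4]
opening: 0.0918
```

Run:
```python
from cell import observe, imaging
from h import *
r=imaging.read_camera("wrist");cv2.imwrite("pics/w3.png",r["color"][:,:,::-1])
P=fish(r);np.savez("w3.npz",P=P)
s=observe();print(s["tool_pos"],s["tool_rot"],s["contact_force"])
m=(P[...,2]>.068)&(P[...,2]<.085)&(P[...,0]<.48)&(P[...,0]>.4)&(P[...,1]>.15)&(P[...,1]<.33);t=P[m];print(len(t),t.mean(0),cv2.minAreaRect(t[:,:2].astype(np.float32)))
```

```text
[0.43437313 0.2810938  0.21609441] [-3.14051174e+00 -3.03618379e-03 -3.07740183e+00] [-0.07157886 -0.15723716 -0.93065983]
564 [0.43791288 0.27851494 0.07539307] ((0.4389188885688782, 0.2783459424972534), (0.02930337004363537, 0.019397666677832603), 3.8684582710266113)
```

View pics/w3.png

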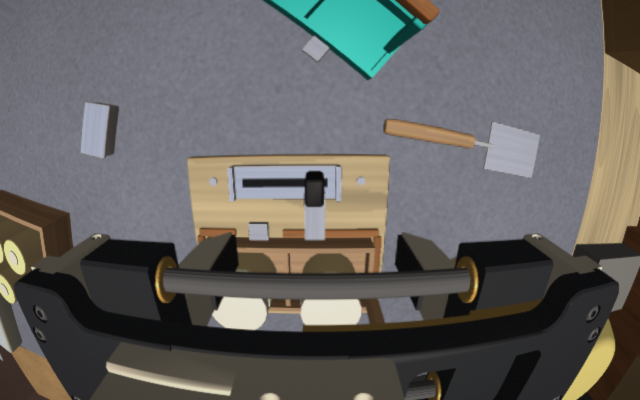

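The latch knob is now at (0.439, 0.278), a shift of 64.6 mm against the stop, and the lug is uncovered at wrist pixel (258,232). Next I turn 90° so the jaws open across the bar.

>>> send_rows(
  series=[
    [0,0,-0.006,0,0,0.1208,0],
    [0,0,-0.006,0,0,0.1208,0],
    [0,0,0,0,0,0.1208,0],
    [0,0,0,0,0,0.1208,0],
    [0,0,0,0,0,0.1208,0],
  ],
)

```text
time: 6.25
tool_pos: [0.4347, 0.2812, 0.2284]
tool_rot: [-3.14, -0.001, 2.596]
contact_force: [0.3, -0.2, 0.8]
opening: 0.0919
```

>>> send_rows(
  series=[
    [0,0,0,0,0,0.1208,0],
    [0,0,0,0,0,0.1208,0],
    [0,0,0,0,0,0.1208,0],
    [0,0,0,0,0,0.1208,0],
    [0,0,0,0,0,0.1208,0],
  ],
)

```text
time: 6.67
tool_pos: [0.4347, 0.2812, 0.2283]
tool_rot: [-3.139, -0.0, 1.992]
contact_force: [0.6, -0.1, 0.0]
opening: 0.0919
```

>>> send_rows(
  series=[
    [0,0,0,0,0,0.1208,0],
    [0,0,0,0,0,0.1208,0],
    [0,0,0,0,0,0.1208,0],
    [0,0,0,0,0,0,0],
    [0,0,0,0,0,0,0],
  ],
)

```text
time: 7.08
tool_pos: [0.4348, 0.2812, 0.2287]
tool_rot: [-3.14, 0.001, 1.639]
contact_force: [0.1, 0.6, -0.9]
opening: 0.0917
```

>>> send_rows(
  series=[
    [-0.009,0.03,0,0,0,0,0],
    [-0.009,0.03,0,0,0,0,0],
    [-0.009,0.03,0,0,0,0,0],
    [-0.009,0.03,0,0,0,0,0],
    [0,0,0,0,0,0,0],
  ],
)

```text
time: 7.5
tool_pos: [0.5615, 0.2512, 0.228]
tool_rot: [3.141, 0.001, 1.636]
contact_force: [-0.9, -0.9, -0.9]
opening: 0.0919
```

>>> send_rows(
  series=[
    [0,0,0,0,0,0,0],
    [0,0,0,0,0,0,0],
    [0,0,0,0,0,0,0],
  ],
)

```text
time: 7.75
tool_pos: [0.5562, 0.2536, 0.2296]
tool_rot: [-3.141, -0.0, 1.637]
contact_force: [0.5, 1.2, -0.3]
opening: 0.092
```

Run:
```python
from cell import observe, imaging
from h import *
s=observe();print(s["tool_pos"],s["tool_rot"],s["contact_force"])
r=imaging.read_camera("wrist");cv2.imwrite("pics/w4.png",r["color"][:,:,::-1])
P=fish(r);np.savez("w4.npz",P=P)
m=(P[...,2]>.166)&(P[...,2]<.18)&(P[...,0]>.52)&(P[...,0]<.6)&(P[...,1]>.12)&(P[...,1]<.38);t=P[m];print(len(t),t.mean(0),t.min(0),t.max(0),cv2.minAreaRect(t[:,:2].astype(np.float32)))
```

```text
[0.55619714 0.25360478 0.22956034] [-3.14062761e+00 -4.74907637e-05  1.63744393e+00] [ 0.47527649  1.24453879 -0.34354431]
4283 [0.55979555 0.27312103 0.17260673] [0.54787242 0.15159116 0.16868502] [0.57485893 0.35423585 0.17508702] ((0.5613898634910583, 0.2530190944671631), (0.014258861541748047, 0.20235711336135864), 3.718827962875366)
```

View pics/w4.png

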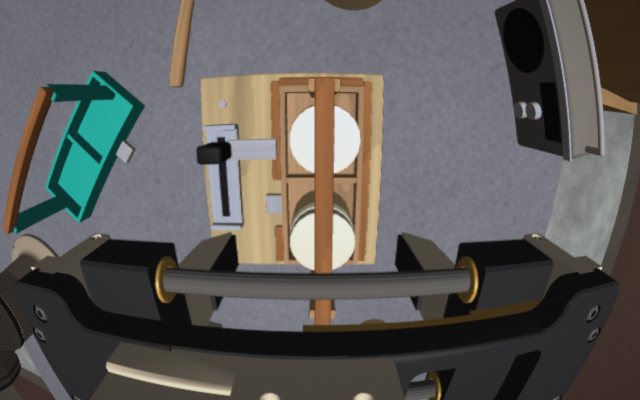

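The wrist view shows the bar as the vertical strip at u≈323 and the knob at the track's end (213,153). The bar centre comes out at (0.5614, 0.2530), top 0.173, yaw 3.72°. I centre on it and descend.

>>> send_rows(
  series=[
    [-0.001,0.005,0,0,0,0,0],
    [0,0,0.03,0,0,0,0],
    [0,0,0.03,0,0,0,0],
    [0,0,0.023,0,0,0,0],
    [0,0,0,0,0,0,0],
  ],
)

```text
time: 8.22
tool_pos: [0.5593, 0.2519, 0.142]
tool_rot: [-3.133, 0.002, 1.636]
contact_force: [-1.3, -0.1, -0.9]
opening: 0.0916
```

>>> send_rows(
  series=[
    [0,0,0,0,0,0,0],
    [0,0,0,0,0,0,0],
    [0,0,0,0,0,0,0],
  ],
)

```text
time: 8.47
tool_pos: [0.5634, 0.2531, 0.149]
tool_rot: [3.138, -0.001, 1.636]
contact_force: [0.4, -0.4, 0.2]
opening: 0.0919
```

>>> send_rows(
  series=[
    [0,-0.001,0.003,0,0,0,0],
    [0,0,0,0,0,0,0],
    [0,0,0,0,0,0,0],
    [0,0,0,0,0,0,0],
  ],
)

```text
time: 8.8
tool_pos: [0.5614, 0.2526, 0.1441]
tool_rot: [3.141, -0.0, 1.635]
contact_force: [0.1, -0.4, -0.6]
opening: 0.0916
```

>>> send_rows(
  series=[
    [0,0,0,0,0,0,1],
    [0,0,0,0,0,0,1],
    [0,0,0,0,0,0,1],
    [0,0,0,0,0,0,1],
    [0,0,0,0,0,0,1],
  ],
  newtons=15,
)

```text
time: 9.22
tool_pos: [0.5613, 0.2525, 0.1437]
tool_rot: [-3.142, -0.0, 1.635]
contact_force: [0.0, -0.7, -1.0]
opening: 0.063
```

>>> send_rows(
  series=[
    [0,0,0,0,0,0,1],
    [0,0,0,0,0,0,1],
    [0,0,0,0,0,0,1],
    [0,0,0,0,0,0,1],
    [0,0,0,0,0,0,1],
  ],
)

```text
time: 9.63
tool_pos: [0.5613, 0.2525, 0.1437]
tool_rot: [3.142, -0.0, 1.635]
contact_force: [0.5, -0.7, -0.7]
opening: 0.0294
```

>>> send_rows(
  series=[
    [0,0,0,0,0,0,1],
    [0,0,0,0,0,0,1],
    [0,0,0,0,0,0,1],
    [0,0,0,0,0,0,1],
  ],
)

```text
time: 9.97
tool_pos: [0.5615, 0.2525, 0.1437]
tool_rot: [3.141, -0.0, 1.635]
contact_force: [0.8, 0.8, -0.6]
opening: 0.0133
```

The bar is gripped. I firm up the grip and start a slow lift.

>>> send_rows(
  series=[
    [0,0,0,0,0,0,1],
    [0,0,0,0,0,0,1],
    [0,0,0,0,0,0,1],
  ],
  newtons=50,
)

```text
time: 10.22
tool_pos: [0.5615, 0.2526, 0.1437]
tool_rot: [3.141, -0.0, 1.635]
contact_force: [1.8, 1.0, -1.0]
opening: 0.0136
```

>>> send_rows(
  series=[
    [0,0,-0.001,0,0,0,1],
    [0,0,-0.002,0,0,0,1],
    [0,0,-0.003,0,0,0,1],
    [0,0,-0.003,0,0,0,1],
    [0,0,-0.003,0,0,0,1],
  ],
)

```text
time: 10.63
tool_pos: [0.561, 0.2525, 0.1557]
tool_rot: [-3.141, 0.0, 1.635]
contact_force: [-0.5, 0.5, -7.1]
opening: 0.0133
```

>>> send_rows(
  series=[
    [0,0,-0.003,0,0,0,1],
    [0,0,-0.003,0,0,0,1],
    [0,0,-0.002,0,0,0,1],
    [0,0,0,0,0,0,1],
    [0,0,0,0,0,0,1],
  ],
)

```text
time: 11.05
tool_pos: [0.5613, 0.2525, 0.1639]
tool_rot: [3.141, -0.0, 1.635]
contact_force: [1.1, -0.3, -7.9]
opening: 0.0136
```

Run:
```python
from cell import observe, imaging
from h import *
s=observe();print(s["tool_pos"],s["tool_rot"],s["contact_force"],s["torque"])
r=imaging.read_camera("scene");cv2.imwrite("pics/s5.png",cv2.resize(r["color"][150:310,300:500],(800,640))[:600,:,::-1])
```

```text
[0.5612849  0.25252955 0.16389485] [ 3.14131662e+00 -1.39301467e-04  1.63536619e+00] [ 1.07170329 -0.26112986 -7.86960713] [-0.08594855  0.03850457 -0.01089672]
```

View pics/s5.png

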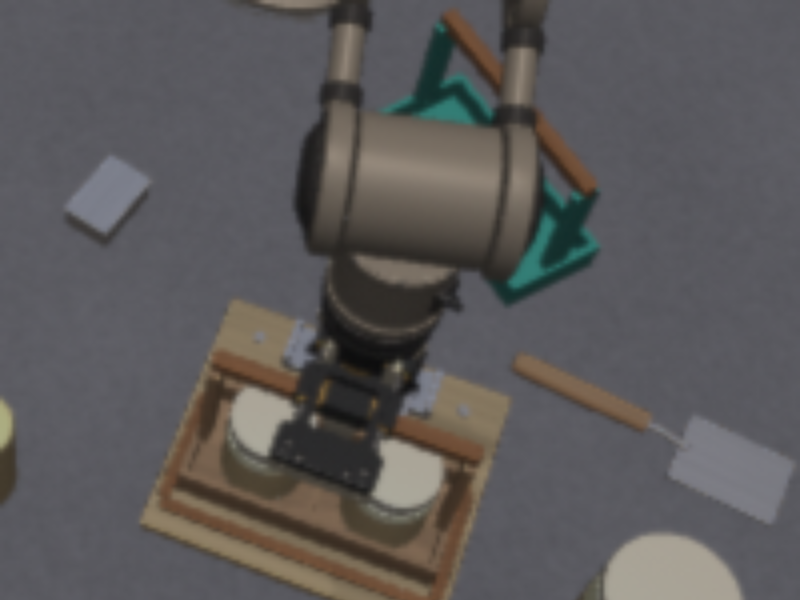

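The load is 7.9 N, the full weight, with a small moment, both jars in, and the caddy still level. I lift it the rest of the way, then look.

>>> send_rows(
  series=[
    [0,0,-0.003,0,0,0,1],
    [0,0,-0.005,0,0,0,1],
    [0,0,-0.006,0,0,0,1],
    [0,0,-0.006,0,0,0,1],
    [0,0,-0.006,0,0,0,1],
  ],
)

```text
time: 11.52
tool_pos: [0.5615, 0.2525, 0.1907]
tool_rot: [3.141, -0.0, 1.635]
contact_force: [-0.4, -0.7, -7.2]
opening: 0.0139
```

>>> send_rows(
  series=[
    [0,0,-0.006,0,0,0,1],
    [0,0,-0.006,0,0,0,1],
    [0,0,-0.006,0,0,0,1],
    [0,0,-0.006,0,0,0,1],
    [0,0,-0.006,0,0,0,1],
  ],
)

```text
time: 11.93
tool_pos: [0.5613, 0.2525, 0.2204]
tool_rot: [3.141, -0.0, 1.635]
contact_force: [-0.3, 0.9, -7.3]
opening: 0.0139
```

>>> send_rows(
  series=[
    [0,0,-0.006,0,0,0,1],
    [0,0,-0.006,0,0,0,1],
    [0,0,-0.006,0,0,0,1],
    [0,0,-0.006,0,0,0,1],
    [0,0,-0.006,0,0,0,1],
  ],
)

```text
time: 12.35
tool_pos: [0.5612, 0.2525, 0.2503]
tool_rot: [-3.142, -0.0, 1.635]
contact_force: [0.9, -0.6, -6.2]
opening: 0.0132
```

>>> send_rows(
  series=[
    [0,0,-0.006,0,0,0,1],
    [0,0,-0.006,0,0,0,1],
    [0,0,-0.005,0,0,0,1],
    [0,0,-0.003,0,0,0,1],
    [0,0,-0.001,0,0,0,1],
  ],
)

```text
time: 12.77
tool_pos: [0.5615, 0.2526, 0.2715]
tool_rot: [3.141, -0.0, 1.635]
contact_force: [-0.6, -0.2, -7.2]
opening: 0.0138
```

>>> send_rows(
  series=[
    [0,0,0,0,0,0,1],
    [0,0,0,0,0,0,1],
    [0,0,0,0,0,0,1],
    [0,0,0,0,0,0,1],
    [0,0,0,0,0,0,1],
  ],
)

```text
time: 13.18
tool_pos: [0.5612, 0.2525, 0.2704]
tool_rot: [-3.141, 0.0, 1.635]
contact_force: [1.5, 0.3, -7.1]
opening: 0.0135
```

Run:
```python
from cell import observe, imaging
from h import *
s=observe();print(s["time"],s["tool_pos"],s["tool_rot"],s["contact_force"],s["torque"],np.abs(s["qvel"]).max(),s["opening"])
r=imaging.read_camera("scene");cv2.imwrite("pics/s6.png",r["color"][:,:,::-1])
P=cloud(r)
w=imaging.read_camera("wrist");cv2.imwrite("pics/w6.png",w["color"][:,:,::-1])
Q=fish(w)
for n,C in(("scene",P),("wrist",Q)):
    m=(C[...,2]>.27)&(C[...,2]<.31)&(C[...,0]>.5)&(C[...,0]<.62)&(C[...,1]>.14)&(C[...,1]<.37)
    t=C[m]
    for lo,hi in((.15,.2),(.3,.355)):
        k=t[(t[:,1]>lo)&(t[:,1]<hi)]; 
        if len(k): print(n,"bar end",lo,len(k),k.mean(0).round(4),np.percentile(k[:,2],95).round(4))
    m=(C[...,2]>.205)&(C[...,2]<.245)&(C[...,0]>.5)&(C[...,0]<.62)&(C[...,1]>.14)&(C[...,1]<.37);t=C[m]
    for lo,hi in((.14,.25),(.255,.37)):
        k=t[(t[:,1]>lo)&(t[:,1]<hi)]; 
        if len(k): print(n,"lid",lo,len(k),np.median(k,0).round(4))
```

```text
13.1833 [0.56117701 0.25248295 0.27043524] [-3.14108697e+00  4.73161923e-05  1.63538825e+00] [ 1.49784543  0.25987732 -7.09295417] [-0.06437863  0.05926351  0.0077735 ] 0.0020107815517407743 0.013489522306311732
scene bar end 0.15 138 [0.5727 0.1733 0.2946] 0.3019
scene bar end 0.3 161 [0.5623 0.3298 0.2955] 0.3029
scene lid 0.14 315 [0.581  0.1934 0.2337]
scene lid 0.255 385 [0.5706 0.3151 0.234 ]
wrist bar end 0.3 4599 [0.556  0.3289 0.2982] 0.3008
wrist lid 0.14 117 [0.5756 0.1778 0.2348]
wrist lid 0.255 4847 [0.5698 0.305  0.2348]
```

View pics/s6.png

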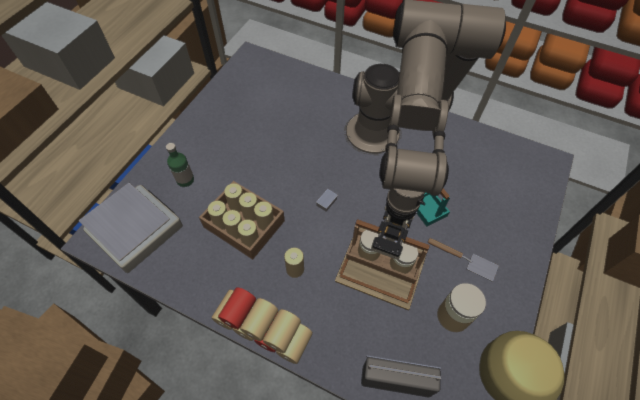

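View pics/w6.png

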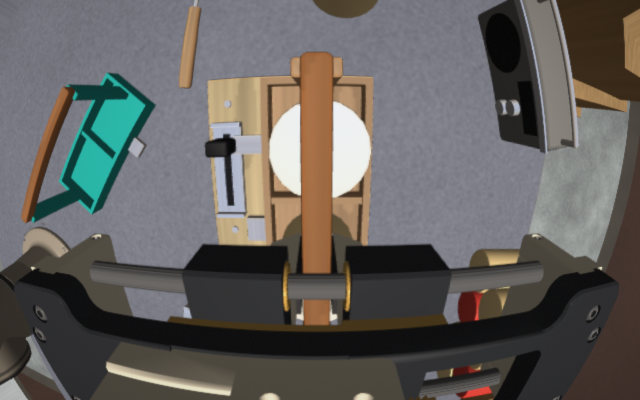

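Scene view: the caddy is over the dock at (385,255) with both lids in place. Wrist view: the knob is still at the open end (220,148). The lift is about 126 mm, the bar ends differ by 1 mm in height, and the lids are equal within 0.3 mm. I hand it in.

```bash
python3 -c "
from cell import workorder
print(workorder.hand_in())"
```

```text
the job is handed in; nothing more can be done
None
```

The latch is fully open, and the arm is holding the wooden caddy about 12.6 cm above its seat, level and steady with both jars in it. The job was handed in at about 13.3 s; no verdict is reported.

- **Latch:** I gripped the knob and slid it along dock +y until it hit the stop. It moved 64.6 mm by the wrist camera, and the push force then rose to 29 N with almost no further movement. The last wrist picture shows it still at the open end.
- **Caddy:** I gripped the bar at its centre with 50 N and lifted straight up, slowly. The tool rose from z = 0.144 m to 0.270 m with no visible sideways shift or tilt. The load read about 7 to 8 N.
- **Level and steady:** The two bar ends differ by 1 mm in height and the two jar lids by 0.3 mm. The joints were nearly still.
- **Everything else:** Nothing looked moved in the last scene picture. I judged this by eye rather than measuring it.
- **Small disagreements:** The cameras differed by 2 to 3 mm on the bar and knob positions. The arm settled up to 6 mm off right after quick moves, so I corrected its position before gripping the bar. The knob was gripped about 5 mm off-centre, with no effect on opening the latch.

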